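# Fetch the case from behind the bottles

## Robot

A 6-joint arm with a two-finger parallel gripper is mounted at the origin on the work surface. World frame = base frame: x ahead of the robot, y to its left, z up, the work surface at z = 0. Lengths are in m, angles in rad, forces in N, time in s.
With the tool pointing down it reaches from about 0.325 to 0.9 m from the base axis. Payload 6.1 kg.
Tool frame: the origin (TCP) lies midway between the tips of the shut fingers; the grasp point (between the pads) lies 19 mm behind it; z points along the fingers, y is the line along which they close (so a half turn about z gives the same grasp; the last joint's range is limited). The gripper opens to 85 mm and grips with 20 to 120 N. Pads are 22 mm wide; open, the fingers measure 114 mm over their backs; the gripper's body (76 mm by 85 mm) begins 54 mm behind the grasp point. The pads swing forward as they close: fully open they stand 13 mm farther back than shut.
Start: joints at [-1.336, 0.22, 1.526, -0, 1.395, -0.126], TCP at [0.221, -0.585, 0.231] pointing down, gripper open.
Joint ranges: [-2.98, 2.98], [-0.91, 2.08], [0.09, 2.57], [-1.24, 4.39], [0.2, 2.65], [-2.68, 2.68]. Speed limits (rad/s): [2.57, 2.57, 3.01, 3.14, 3.14, 3.14].

## Interface

Orientations are given as a 3x3 rotation matrix whose columns are the frame's x, y, z axes.
In Python, from station import r gives the robot as it stands.
- The arm moves only by the tool move_arm, never from a script. Its argument "moves" is one flat list of numbers, 7 for each row, row after row: the shift along the tool's x, y, z in m, then the turn, a rotation vector about the tool's x, y, z in degrees, then the opening, from -1 (shut) to 1 (fully open). In form: [tx, ty, tz, wx, wy, wz, hand, tx, ty, tz, wx, wy, wz, hand, ...]. A call has 1 to 8 rows; each row is the pose to reach, as a shift and turn from the pose commanded when the call began, along the tool's axes at that moment; what a row does not reach only later rows make up. A row lasts 1/12 s, in which the tool goes at most 41.7 mm and 7.16 degrees, less where a joint would pass 70% of its speed; a pose out of reach is approached as far as the arm can. A call with a gripper value outside its range is refused whole. The fingers move at their own pace and stop on an object; "force" is the grip in N (left out, the last holds). Time passes only in rows, so rows that repeat a pose let the fingers close. It gives the time, the measured TCP pose, the force, the opening and the grip force at its end, in the units of the state.
- r.get_obs(): the state, without advancing time (a new reading comes with each control period).
- r.get_image(name): name is "scene" or "top"; returns a dict with "frame" (480x640x3 uint8, red, green, blue), "fx", "fy", "cx", "cy" (pixels), "dist_coeffs" ([k1, k2, p1, p2, k3] as OpenCV has them; the pictures are not rectified), "extrinsics" (4x4, takes a point from world to camera coordinates). Camera axes: x right, y down, z forward; pixel columns grow to the right and rows downward; lengths in m; the calibration is good to about 2 mm. A picture is of the moment at which its call begins. There is no depth.
- r.sign_off(): hands the job in; it is judged then, once.
The state is a dict: "time_s": time; "qpos": joint angles; "joint_velocities": joint speeds; "joint_torque": joint torques, N m; "eef_pos": TCP position; "tcp_rot": TCP orientation; "ft_force": force on the tool from outside, world axes, zero at the start; "torque": the same for the moment, N m; "finger_gap": opening from 0.0 (shut) to 1.0 (fully open); "grip_force": force on a finger pad.
Only numpy, scipy, OpenCV 4.12 (cv2) and the standard library are available. Lean on these libraries where they do the work, as an engineer would, in place of code of your own. Each camera call takes 0.05 s, during which the arm holds its last target. There are 200 camera calls.

## Task

The spectacles in the job tray are finished and need the black hard case that lies at the back of the wooden stock box. First clear the spray bottle, the flat bottle and the wipes tub out of the box and stand all three upright on the felt mat; then lay the case flat, lid up, in the job tray beside the spectacles; then stand the three back in the box, each on the very spot where it stood at the start and the flat bottle turned as it was. Set things down gently, drop or tip nothing, and leave the spectacles in the tray and the small carton in the box where they are.

Things in the scene. Friction and masses are not known exactly. Their poses are not given: they have to be found in the camera images.
- spray_bottle: Lens-spray bottle, white plastic, round: body 44 mm in diameter and 82 mm high, then a grey pump 26 mm in diameter up to 112 mm. About 0.14 kg. Starts upright in the front row of the stock box. Origin: centre of its underside, z up along the bottle.
- flat_bottle: Flat white plastic bottle, 32 mm (own x) by 54 mm (own y), body 90 mm high, then a grey round cap 24 mm in diameter up to 108 mm. About 0.16 kg. Starts upright in the front row of the stock box, broad faces to the box's front and back. Origin: centre of its underside, z up.
- wipes_tub: Round tub of lens wipes, white with a grey lid, 58 mm in diameter, 95 mm high, straight sides. About 0.18 kg. Starts upright in the front row of the stock box. Origin: centre of its underside, z up.
- spectacle_case: Black hard spectacle case, a closed clamshell, rigid, 158 mm (own x) by 48 mm (own y) by 36 mm high, about 0.09 kg. Starts lying lid up at the back of the stock box, its length along the box's y, 3 to 20 mm behind the front row. Origin: centre of its underside, z up.
- stock_box: Open plywood stock box, fixed: 176 mm (own x) by 240 mm (own y) outside, 50 mm high, walls and floor 9 mm thick. Front (label holder) faces own -x, towards the robot. The front row stands about 39 mm in front of its centre, at about -70, 0 and +70 mm along its y, in any order; the case lies about 21 mm behind its centre, its middle about 24 mm to the -y side, with 34 mm free between it and the back wall. Origin: centre of its underside.
- felt_mat: Grey felt mat, fixed flat on the counter: 240 mm (own x) by 150 mm (own y), 4 mm thick, empty at the start: the side area. Origin: centre of its underside, z up.
- job_tray: Shallow grey plastic job tray, fixed: 240 mm (own x) by 193 mm (own y) outside, 36 mm high, walls and floor 4 mm thick. The finished spectacles lie along its x in its +y half; the -y half is free. Origin: centre of its underside, z up.
- finished_spectacles: Folded black spectacles in the job tray, 136 mm (own x) by 44 mm (own y) by 26 mm high, about 45 mm to the +y side of the tray's centre, length along the tray's x. To be left alone. Origin: centre of their underside.
- lens_carton: Small white carton with a blue band, 44 mm (own x) by 36 mm (own y) by 30 mm high, at the back of the stock box beyond the case's +y end. To be left alone. Origin: centre of its underside.

How it is judged:
On the way, in this order (a step that is already met when the one before it is completed fails the run):
1. the spray bottle, the flat bottle and the wipes tub all stand upright and released on the felt mat, the case still in the box (x of spray_bottle in the frame of felt_mat between -0.122 and 0.122 m and y of spray_bottle in the frame of felt_mat between -0.077 and 0.077 m and z of spray_bottle in the frame of felt_mat between -0.005 and 0.014 m and angle between each of spray_bottle, flat_bottle, wipes_tub's own z axis and vertical below 0.12 rad and contact force between each of spray_bottle, flat_bottle, wipes_tub and the fingers below 0.2 N and linear speed of each of spray_bottle, flat_bottle, wipes_tub below 0.03 m/s and x of flat_bottle in the frame of felt_mat between -0.122 and 0.122 m and y of flat_bottle in the frame of felt_mat between -0.077 and 0.077 m and z of flat_bottle in the frame of felt_mat between -0.005 and 0.014 m and x of wipes_tub in the frame of felt_mat between -0.122 and 0.122 m and y of wipes_tub in the frame of felt_mat between -0.077 and 0.077 m and z of wipes_tub in the frame of felt_mat between -0.005 and 0.014 m and x of spectacle_case in the frame of stock_box between -0.088 and 0.088 m and y of spectacle_case in the frame of stock_box between -0.12 and 0.12 m and z of spectacle_case in the frame of stock_box between -0.005 and 0.02 m), for 0.2 s.
2. the case lies flat, lid up and released in the job tray (x of spectacle_case in the frame of job_tray between -0.1 and 0.1 m and y of spectacle_case in the frame of job_tray between -0.08 and 0.08 m and z of spectacle_case in the frame of job_tray between -0.005 and 0.012 m and angle between spectacle_case's own z axis and vertical below 0.12 rad and contact force between spectacle_case and the fingers below 0.2 N and linear speed of spectacle_case below 0.03 m/s), for 0.2 s.
At the end, for the whole second after the job is handed in: Both bottles and the tub stand upright and at rest, each within 15 mm of its starting spot, the flat bottle square to the box within 15 degrees (either way round); the case lies flat (within 7 degrees), lid up, on the job tray's floor; nothing is held (all of step 2 and distance of each of spray_bottle, flat_bottle, wipes_tub from where it was at the start of the episode below 0.015 m and angle between each of spray_bottle, flat_bottle, wipes_tub's own z axis and vertical below 0.12 rad and contact force between each of spray_bottle, flat_bottle, wipes_tub and the fingers below 0.2 N and linear speed of each of spray_bottle, flat_bottle, wipes_tub below 0.03 m/s and angle between the y axis of flat_bottle and the y axis of stock_box, either way round below 0.26 rad); the robot touches nothing.
It fails at once if the finished spectacles or the lens carton are displaced by more than 25 mm (distance of any of finished_spectacles, lens_carton from where it was at the start of the episode above 0.025 m).
It fails at once if a bottle, the tub or the case is tipped by more than 35 degrees (angle between any of spray_bottle, flat_bottle, wipes_tub, spectacle_case's own z axis and vertical above 0.61 rad).
It fails at once if a bottle, the tub or the case is dropped (falls free faster than 0.7 m/s, a drop of about 25 mm) ((contact force between spray_bottle and the fingers below 0.05 N and linear speed of spray_bottle above 0.7 m/s) or (contact force between flat_bottle and the fingers below 0.05 N and linear speed of flat_bottle above 0.7 m/s) or (contact force between wipes_tub and the fingers below 0.05 N and linear speed of wipes_tub above 0.7 m/s) or (contact force between spectacle_case and the fingers below 0.05 N and linear speed of spectacle_case above 0.7 m/s)).
It also fails if it takes over 147 s, if anything falls off the work surface, if the arm or the gripper's body presses on something with over 40 N, if the wrist force passes 120 N, or if a joint passes its speed limit or range.

## Working session

There is one attempt and no reset: what is moved stays moved. The work goes in short steps, Python scripts to look and compute and a tool call to move; the robot and the scene stay as the last step left them, time stands still between calls to the robot, and variables do not carry over. Pictures are saved under pics/ and viewed, at most 14 in all, crops included, and the job is handed in when it is done.

Besides the shell and the picture viewer there is one more tool, called after "Request:" by a JSON object that holds its "api" and its "payload", one argument or row to a line. move_arm: Moves the arm, as the interface text tells. Its arguments: {"type":"object","properties":{"moves":{"type":"array","items":{"type":"number"}},"force":{"type":"number"}},"required":["moves"]}

```bash
ls; mkdir -p pics
cat > h.py <<'E'
import numpy as np, cv2
from station import r
def cam(n):
    d=r.get_image(n); return d
def K(d): return np.array([[d['fx'],0,d['cx']],[0,d['fy'],d['cy']],[0,0,1.]])
def cast(d,px,z):
    E=np.array(d['extrinsics']); p=cv2.undistortPoints(np.array(px,float).reshape(-1,1,2),K(d),np.array(d['dist_coeffs'],float)).reshape(-1,2)
    R,t=E[:3,:3],E[:3,3]; c=-R.T@t
    v=np.c_[p,np.ones(len(p))]@R
    return c+v*((z-c[2])/v[:,2])[:,None]
def proj(d,X):
    E=np.array(d['extrinsics']); return cv2.projectPoints(np.array(X,float).reshape(-1,3),cv2.Rodrigues(E[:3,:3])[0],E[:3,3],K(d),np.array(d['dist_coeffs'],float))[0].reshape(-1,2)
def save(d,n): cv2.imwrite('pics/'+n+'.png',d['frame'][:,:,::-1])
E
python3 - <<'E'
from h import *
for n in('top','scene'):
    d=cam(n); save(d,n+'0'); E=np.array(d['extrinsics']); print(n,-E[:3,:3].T@E[:3,3],E[:3,:3].round(2),d['fx'])
o=r.get_obs(); print(o)
E
```

```text
pics
top [ 0.31292818 -0.00637082  1.10634864] [[ 0.03 -1.    0.  ]
 [-0.98 -0.03 -0.19]
 [ 0.19  0.   -0.98]] 561.4609447041578
scene [1.06226628 0.59094732 0.95022856] [[-0.74  0.67  0.  ]
 [ 0.5   0.56 -0.66]
 [-0.45 -0.49 -0.75]] 583.8274367945905
{'time_s': 0.1, 'qpos': array([-1.33610432e+00,  2.21149318e-01,  1.52748043e+00,  3.78563844e-05,
        1.39469484e+00, -1.26095128e-01]), 'joint_velocities': array([-0.00035797, -0.00250148, -0.00202822,  0.00061296,  0.00068618,
       -0.00021127]), 'joint_torque': array([ 1.47278292e-04, -4.98241997e+01, -3.90546656e+01, -2.89724630e-04,
        5.76145656e-03,  5.22681759e-06]), 'eef_pos': array([ 0.22051793, -0.58423579,  0.23031597]), 'tcp_rot': array([[ 9.35621644e-01,  3.53004256e-01, -3.66499868e-04],
       [ 3.53004354e-01, -9.35620147e-01,  1.69311819e-03],
       [ 2.54773267e-04, -1.71349408e-03, -9.99998500e-01]]), 'ft_force': array([-0.32392651,  0.2694831 ,  0.4719231 ]), 'torque': array([-0.03145858, -0.05396803, -0.0162262 ]), 'grip_force': 0.0, 'finger_gap': 0.9966989859135069}
```

View pics/top0.png

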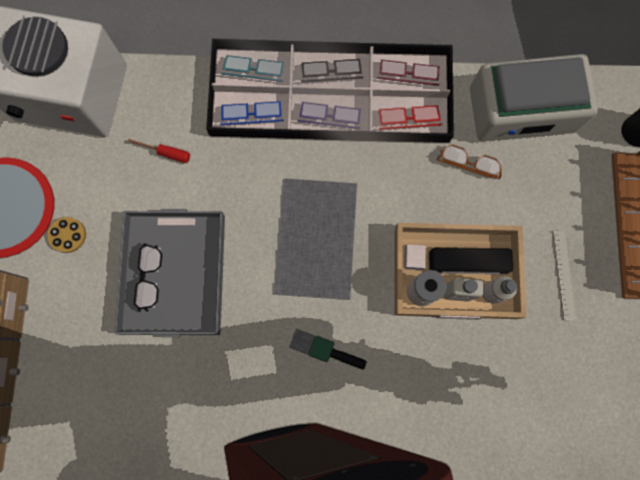

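View pics/scene0.png

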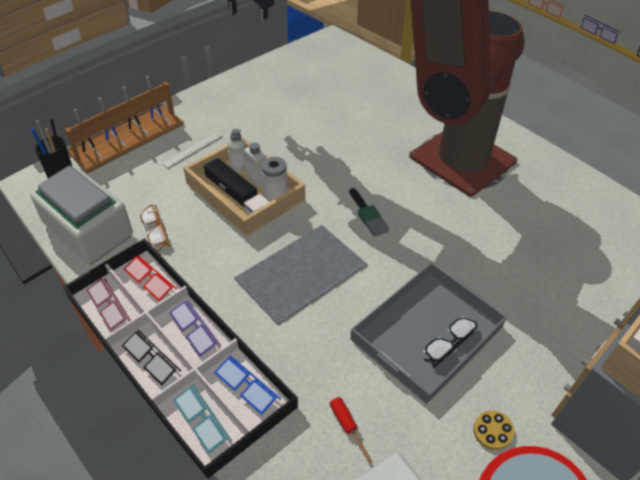

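The top view shows the box around (460,270): tub on the left (430,287), flat bottle (468,288), spray bottle (505,290), and the case behind them (471,260). The mat is at (315,238) and the tray at (170,272), with spectacles in the tray's left half. I'll crop both views for detail.

Run:
```python
from h import *
a=cam('top')['frame'][215:330,385:535]; b=cam('scene')['frame'][115:240,175:315]
f=lambda i:cv2.resize(i,None,fx=5,fy=5,interpolation=cv2.INTER_CUBIC)[:,:,::-1]
cv2.imwrite('pics/a.png',f(a));cv2.imwrite('pics/b.png',cv2.resize(f(b),None,fx=.9,fy=.9))
```

```text
(no output)
```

View pics/a.png

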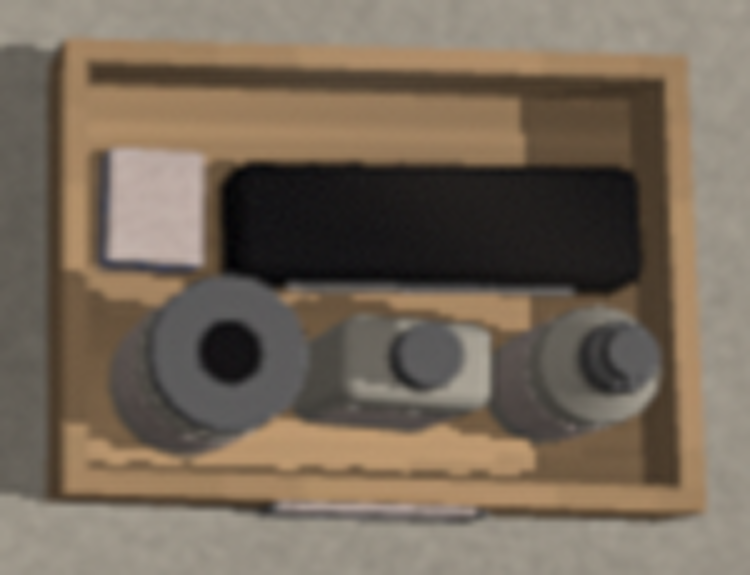

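View pics/b.png

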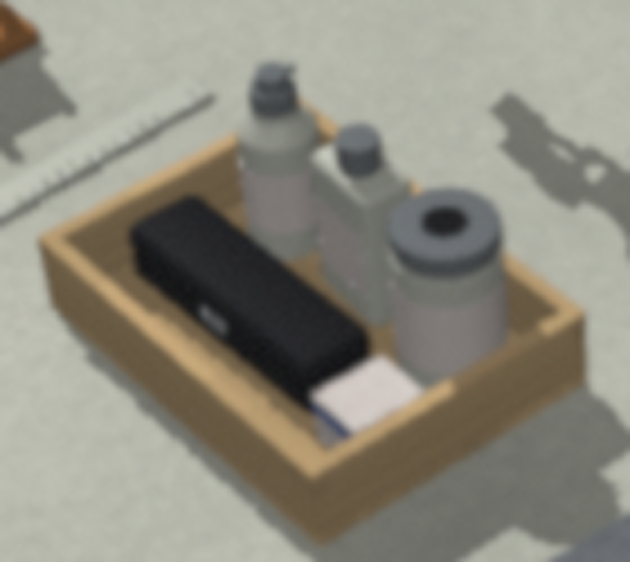

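```bash
cat >> h.py <<'E'
def crop(P,s,ox,oy): P=np.array(P,float).reshape(-1,2); return (P+.5)/s-.5+[ox,oy]
E
python3 - <<'E'
from h import *
d=cam('top'); g=lambda P,z:cast(d,crop(P,5,385,215),z).round(4)[:,:2].tolist()
B=np.array(g([(63,40),(688,57),(705,512),(52,496)],.05)); print('box',B.tolist(),B.mean(0),np.linalg.norm(B[0]-B[1]),np.linalg.norm(B[1]-B[2]))
e=B[0]-B[1]+B[3]-B[2]; print('yaw',np.degrees(np.arctan2(-e[0],e[1])))
print('tub',g((230,354),.104),'flat',g((430,353),.117),'spray sh',g((599,365),.091),'pump',g((628,355),.121),'case',g([(225,165),(640,170),(635,290),(225,280)],.045))
print('carton',g((155,208),.039))
I=d['frame'].astype(int)
for n,P,z in(('mat',[(286,180),(356,183),(350,297),(276,295)],.004),('tray',[(125,213),(222,213),(220,332),(118,332)],.036)):
    Q=cast(d,P,z)[:,:2]; print(n,Q.round(3).tolist(),Q.mean(0).round(4),np.linalg.norm(Q[0]-Q[1]),np.linalg.norm(Q[1]-Q[2]))
s=cam('scene'); c=crop
q=lambda P,z:cast(s,crop(P,4.5,175,115),z).round(4)[:,:2].tolist()
print('sc tub',q((445,225),.104),'flat',q((359,140),.117),'spray',q((273,78),.121),'box',q([(40,238),(318,475),(582,315)],.05))
f=lambda i:cv2.resize(i,None,fx=3,fy=3,interpolation=cv2.INTER_CUBIC)[:,:,::-1]
cv2.imwrite('pics/c.png',f(d['frame'][170:345,105:365]))
E
```

```text
box [[0.5786, -0.1546], [0.5781, -0.3948], [0.4035, -0.3934], [0.4025, -0.1503]] [ 0.490675 -0.273275] 0.24020052039910322 0.17460561273910977
yaw 0.059275562871738914
tub [[0.4505, -0.2068]] flat [[0.4511, -0.2748]] spray sh [[0.452, -0.3427]] pump [[0.4518, -0.3431]] case [[0.5319, -0.2176], [0.5342, -0.3765], [0.4875, -0.3727], [0.4871, -0.2171]]
carton [[0.5155, -0.1916]]
mat [[0.674, 0.067], [0.671, -0.077], [0.437, -0.068], [0.437, 0.078]] [ 5.548e-01 -1.000e-04] 0.14352539780378876 0.2345743835917747
tray [[0.587, 0.377], [0.592, 0.188], [0.361, 0.178], [0.356, 0.368]] [0.474  0.2776] 0.1890916825618346 0.23156781812775876
sc tub [[0.4543, -0.2038]] flat [[0.4536, -0.2721]] spray [[0.4575, -0.3388]] box [[0.5802, -0.3917], [0.5779, -0.1535], [0.4087, -0.1535]]
```

View pics/c.png

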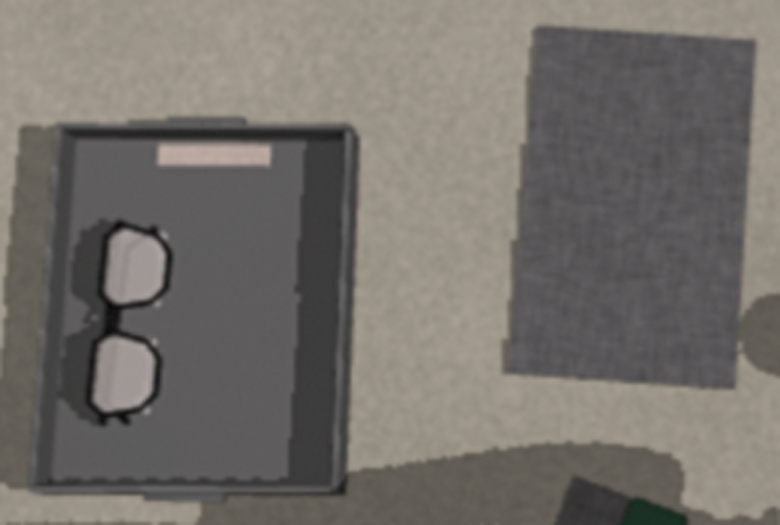

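Crop c refines the mat corners to (537,27), (755,40), (735,388), (507,372). That gives a mat yaw of about -2.4° and a tray yaw of about +2.4°. The box yaw is about 0, so I'll grip along world x above the walls, taking the tub first.

Request:
{"api": "move_arm", "payload": {
  "moves": [0.035,-0.027,0,0,0,-7,1,0.07,-0.055,0,0,0,-14,1,0.105,-0.082,0,0,0,-21,1,0.14,-0.11,0,0,0,-28,1,0.175,-0.137,0,0,0,-35,1,0.21,-0.165,0,0,0,-42,1,0.245,-0.192,0,0,0,-49,1,0.28,-0.22,0,0,0,-56,1],
  "force": 40
}}

```text
time_s: 0.97
eef_pos: [0.3939, -0.2978, 0.2315]
tcp_rot: [[0.225, 0.974, 0.001], [0.974, -0.225, -0.0], [-0.0, 0.001, -1.0]]
ft_force: [0.3, -0.0, 0.9]
finger_gap: 1.001
grip_force: 0.0
```

```bash
cat > st.py <<'E'
import sys; from h import *
# usage: st.py x y z [yaw_deg of tool y from world x] -> needed tool shift + wz
o=r.get_obs(); R=o['tcp_rot']; t=np.array([float(v) for v in sys.argv[1:4]]); a=np.radians(float(sys.argv[4]) if len(sys.argv)>4 else 0)
G=np.array([[-np.sin(a),np.cos(a),0],[np.cos(a),np.sin(a),0],[0,0,-1]])
from scipy.spatial.transform import Rotation as S
print(round(o['time_s'],2),o['eef_pos'].round(4),'shift',(R.T@(t-o['eef_pos'])).round(4),'turn',np.degrees(S.from_matrix(R.T@G).as_rotvec()).round(2),'gap',o['finger_gap'],o['grip_force'],o['ft_force'].round(1))
E
python3 st.py .4525 -.2053 .18
```

```text
0.97 [ 0.3939 -0.2978  0.2315] shift [0.1034 0.0363 0.0515] turn [  0.03   0.02 -13.  ] gap 1.0009878144954119 0.0 [ 0.3 -0.   0.9]
```

Request:
{"api": "move_arm", "payload": {
  "moves": [0.035,0.012,0.017,0,0,-6.5,1,0.07,0.024,0.034,0,0,-13,1,0.1034,0.0363,0.0515,0,0,-13.2,1,0.1034,0.0363,0.0515,0,0,-13.2,1]
}}

```text
time_s: 1.3
eef_pos: [0.4529, -0.2011, 0.1762]
tcp_rot: [[-0.003, 1.0, -0.003], [1.0, 0.003, 0.005], [0.005, -0.003, -1.0]]
ft_force: [-0.3, 0.4, -1.0]
finger_gap: 0.998
grip_force: 0.0
```

```bash
python3 st.py .4525 -.2053 .056
python3 - <<'E'
from h import *
d=cam('scene');f=cv2.resize(d['frame'][60:240,150:350],None,fx=3,fy=3,interpolation=cv2.INTER_CUBIC)[:,:,::-1]
e=cam('top');g=cv2.resize(e['frame'][200:335,385:535],None,fx=4,fy=4,interpolation=cv2.INTER_CUBIC)[:,:,::-1]
cv2.imwrite('pics/d.png',f)
E
```

```text
1.3 [ 0.4529 -0.2011  0.1762] shift [-4.900e-03 -1.000e-04  1.202e-01] turn [-0.19 -0.3   0.19] gap 0.9982794162355326 0.0 [-0.3  0.4 -1. ]
```

View pics/d.png

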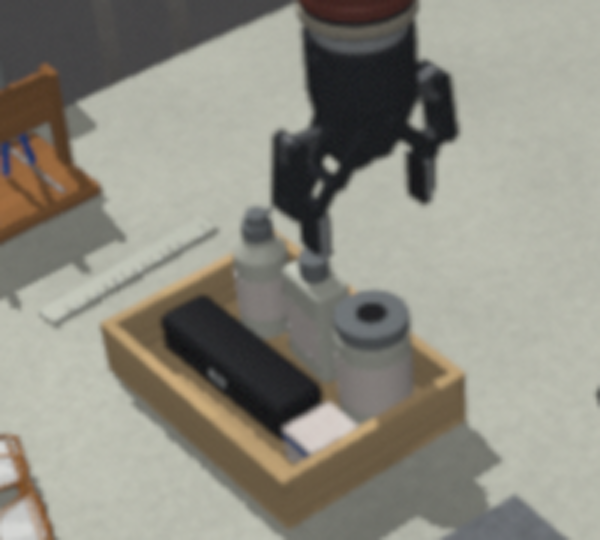

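The gripper hangs centred above the tub, with its fingers spread along x. I'll settle, then descend.

Request:
{"api": "move_arm", "payload": {
  "moves": [0,0,0,0,0,0,1,0,0,0,0,0,0,1]
}}

```text
time_s: 1.57
eef_pos: [0.4525, -0.2086, 0.1807]
tcp_rot: [[0.004, 1.0, 0.001], [1.0, -0.004, -0.001], [-0.001, 0.001, -1.0]]
ft_force: [0.0, 0.9, 0.3]
finger_gap: 0.997
grip_force: 0.0
```

```bash
python3 st.py .4525 -.2053 .056
```

```text
1.57 [ 0.4525 -0.2086  0.1807] shift [ 3.400e-03 -1.000e-04  1.247e-01] turn [ 0.06  0.07 -0.21] gap 0.9974063078882518 0.0 [0.  0.9 0.3]
```

Request:
{"api": "move_arm", "payload": {
  "moves": [0.001,0,0.03,0,0,0,1,0.002,0,0.06,0,0,0,1,0.002,0,0.09,0,0,0,1,0.002,0,0.11,0,0,0,1,0.002,0,0.125,0,0,0,1,0.002,0,0.125,0,0,0,1,0.002,0,0.125,0,0,0,1]
}}

```text
time_s: 2.15
eef_pos: [0.4518, -0.2063, 0.0549]
tcp_rot: [[0.004, 1.0, -0.001], [1.0, -0.004, 0.0], [0.0, -0.001, -1.0]]
ft_force: [-0.2, 0.6, 0.4]
finger_gap: 0.998
grip_force: 0.0
```

Request:
{"api": "move_arm", "payload": {
  "moves": [0,0,0,0,0,0,0.4,0,0,0,0,0,0,0.3,0,0,0,0,0,0,0.2,0,0,0,0,0,0,0,0,0,0,0,0,0,0,0,0,0,0,0,0,0,0,0,0,0,0,0,0],
  "force": 30
}}

```text
time_s: 2.73
eef_pos: [0.4535, -0.2065, 0.0567]
tcp_rot: [[0.002, 1.0, 0.002], [1.0, -0.002, -0.002], [-0.002, 0.002, -1.0]]
ft_force: [-0.7, -0.9, 6.6]
finger_gap: 0.67
grip_force: 31.8
```

Request:
{"api": "move_arm", "payload": {
  "moves": [0,0,-0.01,0,0,0,0,0,0,-0.03,0,0,0,0,0,0,-0.055,0,0,0,0,0,0,-0.08,0,0,0,0,0.015,0.01,-0.09,0,0,0,0,0.04,0.025,-0.09,0,0,0,0,0.07,0.045,-0.09,0,0,0,0,0.1,0.065,-0.09,0,0,0,0]
}}

```text
time_s: 3.4
eef_pos: [0.5183, -0.1046, 0.1461]
tcp_rot: [[0.004, 1.0, 0.001], [1.0, -0.004, -0.0], [-0.0, 0.001, -1.0]]
ft_force: [1.3, -1.0, -2.4]
finger_gap: 0.671
grip_force: 32.9
```

```bash
python3 st.py .617 .040 .056
```

```text
3.4 [ 0.5183 -0.1046  0.1461] shift [0.145  0.098  0.0902] turn [ 0.08  0.02 -0.22] gap 0.6713924153167755 32.91647136211395 [ 1.3 -1.  -2.4]
```

Request:
{"api": "move_arm", "payload": {
  "moves": [0.03,0.02,0,0,0,0,0,0.06,0.04,0,0,0,0,0,0.09,0.06,0,0,0,0,0,0.12,0.08,0,0,0,0,0,0.14,0.093,0,0,0,0,0,0.147,0.098,0.0,0,0,0,0,0.147,0.098,0.025,0,0,0,0,0.147,0.098,0.05,0,0,0,0]
}}

```text
time_s: 4.07
eef_pos: [0.6179, 0.0419, 0.0968]
tcp_rot: [[0.001, 1.0, 0.005], [1.0, -0.001, -0.0], [-0.0, 0.005, -1.0]]
ft_force: [-0.7, -0.6, -2.5]
finger_gap: 0.675
grip_force: 33.0
```

```bash
python3 st.py .617 .040 .053
```

```text
4.07 [0.6179 0.0419 0.0968] shift [-0.0019 -0.0011  0.0438] turn [ 0.28  0.03 -0.03] gap 0.6749335507815543 33.03923428058624 [-0.7 -0.6 -2.5]
```

Request:
{"api": "move_arm", "payload": {
  "moves": [0,0,0.015,0,0,0,0,0,0,0.026,0,0,0,0,0,0,0.034,0,0,0,0,0,0,0.039,0,0,0,0,0,0,0.042,0,0,0,0,0,0,0.044,0,0,0,0,0,0,0.0455,0,0,0,0,0,0,0.0455,0,0,0,0]
}}

```text
time_s: 4.73
eef_pos: [0.6167, 0.0411, 0.0518]
tcp_rot: [[0.002, 1.0, 0.001], [1.0, -0.002, -0.0], [-0.0, 0.001, -1.0]]
ft_force: [-4.9, -0.1, 7.1]
finger_gap: 0.672
grip_force: 33.5
```

Request:
{"api": "move_arm", "payload": {
  "moves": [0,0,0,0,0,0,0.36,0,0,0,0,0,0,0.42,0,0,0,0,0,0,0.6,0,0,0,0,0,0,1,0,0,0,0,0,0,1,0,0,-0.02,0,0,0,1,0,0,-0.05,0,0,0,1,0,0,-0.09,0,0,0,1]
}}

```text
time_s: 5.4
eef_pos: [0.6133, 0.0414, 0.1366]
tcp_rot: [[0.002, 1.0, -0.007], [1.0, -0.002, 0.0], [0.0, -0.007, -1.0]]
ft_force: [1.2, 0.9, -0.2]
finger_gap: 1.001
grip_force: 0.0
```

```bash
python3 st.py .4525 -.2735 .14
```

```text
5.4 [0.6133 0.0414 0.1366] shift [-0.3153 -0.1601 -0.0024] turn [-0.4  -0.03 -0.13] gap 1.0005340232339623 0.0 [ 1.2  0.9 -0.2]
```

Request:
{"api": "move_arm", "payload": {
  "moves": [-0.035,-0.018,-0.02,0,0,0,1,-0.07,-0.036,-0.03,0,0,0,1,-0.105,-0.054,-0.03,0,0,0,1,-0.14,-0.072,-0.03,0,0,0,1,-0.175,-0.09,-0.03,0,0,0,1,-0.21,-0.108,-0.03,0,0,0,1,-0.245,-0.126,-0.03,0,0,0,1,-0.28,-0.144,-0.03,0,0,0,1]
}}

```text
time_s: 6.07
eef_pos: [0.4703, -0.2399, 0.1695]
tcp_rot: [[0.002, 1.0, 0.001], [1.0, -0.002, -0.0], [-0.0, 0.001, -1.0]]
ft_force: [0.9, 0.1, 0.7]
finger_gap: 1.0
grip_force: 0.0
```

```bash
python3 st.py .4525 -.2735 .056
```

```text
6.07 [ 0.4703 -0.2399  0.1695] shift [-0.0336 -0.0178  0.1135] turn [ 0.03  0.02 -0.12] gap 0.9997699845438032 0.0 [0.9 0.1 0.7]
```

Request:
{"api": "move_arm", "payload": {
  "moves": [-0.02,-0.01,0,0,0,0,1,-0.0336,-0.0178,0.02,0,0,0,1,-0.0336,-0.0178,0.05,0,0,0,1,-0.0336,-0.0178,0.08,0,0,0,1,-0.0336,-0.0178,0.1,0,0,0,1,-0.0336,-0.0178,0.1125,0,0,0,1,-0.0336,-0.0178,0.1125,0,0,0,1,-0.0336,-0.0178,0.1125,0,0,0,1]
}}

```text
time_s: 6.73
eef_pos: [0.4535, -0.2719, 0.0568]
tcp_rot: [[0.002, 1.0, -0.001], [1.0, -0.002, 0.0], [0.0, -0.001, -1.0]]
ft_force: [0.4, -0.6, 0.9]
finger_gap: 0.996
grip_force: 0.0
```

Request:
{"api": "move_arm", "payload": {
  "moves": [0,0,0,0,0,0,0.3,0,0,0,0,0,0,0,0,0,0,0,0,0,-0.1,0,0,0,0,0,0,-0.2,0,0,0,0,0,0,-0.4,0,0,0,0,0,0,-0.5,0,0,0,0,0,0,-0.5,0,0,0,0,0,0,-0.5]
}}

```text
time_s: 7.4
eef_pos: [0.454, -0.2723, 0.0577]
tcp_rot: [[0.002, 1.0, 0.001], [1.0, -0.002, -0.001], [-0.001, 0.001, -1.0]]
ft_force: [-1.4, 1.3, 5.2]
finger_gap: 0.367
grip_force: 37.9
```

Request:
{"api": "move_arm", "payload": {
  "moves": [0,0,-0.01,0,0,0,-0.5,0,0,-0.03,0,0,0,-0.5,0,0,-0.055,0,0,0,-0.5,0,0,-0.08,0,0,0,-0.5,0.02,0.003,-0.09,0,0,0,-0.5,0.05,0.007,-0.09,0,0,0,-0.5,0.085,0.012,-0.09,0,0,0,-0.5,0.12,0.016,-0.09,0,0,0,-0.5]
}}

```text
time_s: 8.07
eef_pos: [0.4696, -0.1511, 0.1474]
tcp_rot: [[0.004, 1.0, 0.001], [1.0, -0.004, -0.0], [-0.0, 0.001, -1.0]]
ft_force: [0.6, 0.1, -2.5]
finger_gap: 0.372
grip_force: 37.1
```

Request:
{"api": "move_arm", "payload": {
  "moves": [0.035,0.005,0,0,0,0,-0.5,0.07,0.01,0,0,0,0,-0.5,0.105,0.015,0,0,0,0,-0.5,0.14,0.02,0,0,0,0,-0.5,0.17,0.024,0,0,0,0,-0.5,0.19,0.026,0.0,0,0,0,-0.5,0.197,0.027,0.02,0,0,0,-0.5,0.197,0.027,0.045,0,0,0,-0.5]
}}

```text
time_s: 8.73
eef_pos: [0.4993, 0.0471, 0.1039]
tcp_rot: [[-0.001, 1.0, 0.005], [1.0, 0.001, 0.0], [0.0, 0.005, -1.0]]
ft_force: [0.0, -0.2, -1.6]
finger_gap: 0.365
grip_force: 37.2
```

```bash
python3 st.py .497 .045 .053
```

```text
8.73 [0.4993 0.0471 0.1039] shift [-0.0021 -0.0025  0.0509] turn [ 0.31 -0.01  0.04] gap 0.36506049527837847 37.167524099349976 [ 0.  -0.2 -1.6]
```

Request:
{"api": "move_arm", "payload": {
  "moves": [0,0,0.018,0,0,0,-0.5,0,0,0.031,0,0,0,-0.5,0,0,0.04,0,0,0,-0.5,0,0,0.046,0,0,0,-0.5,0,0,0.049,0,0,0,-0.5,0,0,0.0505,0,0,0,-0.5,0,0,0.052,0,0,0,-0.5,0,0,0.052,0,0,0,-0.5]
}}

```text
time_s: 9.4
eef_pos: [0.4978, 0.0451, 0.0526]
tcp_rot: [[0.002, 1.0, 0.0], [1.0, -0.002, 0.0], [0.0, 0.0, -1.0]]
ft_force: [-8.4, 1.5, 14.3]
finger_gap: 0.374
grip_force: 39.1
```

Request:
{"api": "move_arm", "payload": {
  "moves": [0,0,0,0,0,0,-0.25,0,0,0,0,0,0,-0.15,0,0,0,0,0,0,0.1,0,0,0,0,0,0,0.8,0,0,0,0,0,0,1,0,0,-0.02,0,0,0,1,0,0,-0.06,0,0,0,1,0,0,-0.1,0,0,0,1]
}}

```text
time_s: 10.07
eef_pos: [0.4953, 0.045, 0.1491]
tcp_rot: [[0.002, 1.0, -0.005], [1.0, -0.002, 0.0], [0.0, -0.005, -1.0]]
ft_force: [1.4, -0.5, -0.8]
finger_gap: 1.0
grip_force: 0.0
```

Request:
{"api": "move_arm", "payload": {
  "moves": [-0.035,-0.004,-0.02,0,0,0,1,-0.07,-0.008,-0.02,0,0,0,1,-0.11,-0.012,-0.02,0,0,0,1,-0.15,-0.017,-0.02,0,0,0,1,-0.19,-0.021,-0.02,0,0,0,1,-0.23,-0.026,-0.02,0,0,0,1,-0.27,-0.03,-0.02,0,0,0,1,-0.31,-0.034,-0.02,0,0,0,1]
}}

```text
time_s: 10.73
eef_pos: [0.4619, -0.267, 0.1699]
tcp_rot: [[0.002, 1.0, 0.0], [1.0, -0.002, -0.0], [-0.0, 0.0, -1.0]]
ft_force: [0.6, 0.6, 0.6]
finger_gap: 0.999
grip_force: 0.0
```

```bash
python3 st.py .4535 -.341 .056
```

```text
10.73 [ 0.4619 -0.267   0.1699] shift [-0.074  -0.0082  0.1139] turn [ 0.02  0.01 -0.14] gap 0.9989709570521064 0.0 [0.6 0.6 0.6]
```

Request:
{"api": "move_arm", "payload": {
  "moves": [-0.035,-0.004,0,0,0,0,1,-0.06,-0.007,0,0,0,0,1,-0.074,-0.0085,0.01,0,0,0,1,-0.074,-0.0085,0.04,0,0,0,1,-0.074,-0.0085,0.07,0,0,0,1,-0.074,-0.0085,0.095,0,0,0,1,-0.074,-0.0085,0.1145,0,0,0,1,-0.074,-0.0085,0.1145,0,0,0,1]
}}

```text
time_s: 11.4
eef_pos: [0.4509, -0.3364, 0.0502]
tcp_rot: [[0.003, 1.0, -0.006], [1.0, -0.003, 0.006], [0.006, -0.006, -1.0]]
ft_force: [-0.7, 0.3, -0.8]
finger_gap: 1.001
grip_force: 0.0
```

Request:
{"api": "move_arm", "payload": {
  "moves": [0,0,0,0,0,0,0.4,0,0,0,0,0,0,0.2,0,0,0,0,0,0,0.1,0,0,0,0,0,0,0,0,0,0,0,0,0,-0.2,0,0,0,0,0,0,-0.3,0,0,0,0,0,0,-0.3,0,0,0,0,0,0,-0.3]
}}

```text
time_s: 12.07
eef_pos: [0.4548, -0.3401, 0.0574]
tcp_rot: [[0.002, 1.0, 0.002], [1.0, -0.002, -0.003], [-0.003, 0.002, -1.0]]
ft_force: [-1.7, 0.1, 5.5]
finger_gap: 0.508
grip_force: 29.9
```

Request:
{"api": "move_arm", "payload": {
  "moves": [0,0,-0.01,0,0,0,-0.3,0,0,-0.03,0,0,0,-0.3,0,0,-0.055,0,0,0,-0.3,0,0,-0.08,0,0,0,-0.3,0.02,0.006,-0.09,0,0,0,-0.3,0.05,0.017,-0.09,0,0,0,-0.3,0.085,0.029,-0.09,0,0,0,-0.3,0.12,0.041,-0.09,0,0,0,-0.3]
}}

```text
time_s: 12.73
eef_pos: [0.4954, -0.2182, 0.1465]
tcp_rot: [[0.004, 1.0, 0.001], [1.0, -0.004, -0.001], [-0.001, 0.001, -1.0]]
ft_force: [0.3, -0.3, -2.5]
finger_gap: 0.502
grip_force: 31.0
```

Request:
{"api": "move_arm", "payload": {
  "moves": [0.035,0.012,0,0,0,0,-0.3,0.07,0.024,0,0,0,0,-0.3,0.105,0.036,0,0,0,0,-0.3,0.14,0.047,0,0,0,0,-0.3,0.16,0.054,0,0,0,0,-0.3,0.17,0.058,0.0,0,0,0,-0.3,0.175,0.059,0.02,0,0,0,-0.3,0.175,0.059,0.045,0,0,0,-0.3]
}}

```text
time_s: 13.4
eef_pos: [0.5572, -0.0435, 0.103]
tcp_rot: [[0.0, 1.0, 0.006], [1.0, -0.0, -0.001], [-0.001, 0.006, -1.0]]
ft_force: [0.7, 0.1, -2.0]
finger_gap: 0.507
grip_force: 31.0
```

```bash
python3 st.py .555 -.045 .052
```

```text
13.4 [ 0.5572 -0.0435  0.103 ] shift [-0.0014 -0.0025  0.051 ] turn [ 0.36  0.07 -0.02] gap 0.5069837395263289 30.99387288093567 [ 0.7  0.1 -2. ]
```

Request:
{"api": "move_arm", "payload": {
  "moves": [0,0,0.018,0,0,0,-0.3,0,0,0.031,0,0,0,-0.3,0,0,0.04,0,0,0,-0.3,0,0,0.046,0,0,0,-0.3,0,0,0.049,0,0,0,-0.3,0,0,0.0505,0,0,0,-0.3,0,0,0.0512,0,0,0,-0.3,0,0,0.0512,0,0,0,-0.3]
}}

```text
time_s: 14.07
eef_pos: [0.5544, -0.0447, 0.0523]
tcp_rot: [[0.002, 1.0, -0.001], [1.0, -0.002, -0.0], [-0.0, -0.001, -1.0]]
ft_force: [-9.2, 2.7, 17.4]
finger_gap: 0.505
grip_force: 32.4
```

Request:
{"api": "move_arm", "payload": {
  "moves": [0,0,0,0,0,0,0.02,0,0,0,0,0,0,0.1,0,0,0,0,0,0,0.3,0,0,0,0,0,0,0.9,0,0,0,0,0,0,1,0,0,-0.02,0,0,0,1,0,0,-0.06,0,0,0,1,0,0,-0.1,0,0,0,1]
}}

```text
time_s: 14.73
eef_pos: [0.5527, -0.0439, 0.1482]
tcp_rot: [[0.002, 1.0, -0.005], [1.0, -0.002, 0.001], [0.001, -0.005, -1.0]]
ft_force: [0.6, -0.0, 0.6]
finger_gap: 1.0
grip_force: 0.0
```

Request:
{"api": "move_arm", "payload": {
  "moves": [-0.035,-0.006,-0.02,0,0,0,0.64,-0.07,-0.012,-0.02,0,0,0,0.64,-0.105,-0.018,-0.02,0,0,0,0.64,-0.14,-0.024,-0.02,0,0,0,0.64,-0.14,-0.024,-0.02,0,0,0,0.64]
}}

```text
time_s: 15.15
eef_pos: [0.5294, -0.1899, 0.1696]
tcp_rot: [[0.007, 1.0, 0.001], [1.0, -0.007, -0.003], [-0.003, 0.001, -1.0]]
ft_force: [-0.5, 0.3, -0.7]
finger_gap: 0.819
grip_force: 0.0
```

```bash
python3 st.py .511 -.296 .1
python3 - <<'E'
from h import *
f=lambda i,k:cv2.resize(i,None,fx=k,fy=k,interpolation=cv2.INTER_CUBIC)[:,:,::-1]
d=cam('top'); cv2.imwrite('pics/e.png',f(d['frame'][165:335,260:530],2.9))
g=cam('scene'); save(g,'f')
I=d['frame'][:,:,:].max(2); m=(I<38).astype(np.uint8); m[:, :390]=0; m[:,525:]=0; m[:225]=0; m[310:]=0
n,l,s,c=cv2.connectedComponentsWithStats(m); k=1+s[1:,4].argmax(); print(s[k]); R=cv2.minAreaRect(np.argwhere(l==k)[:,::-1].astype(np.float32)); print(R); print(cast(d,cv2.boxPoints(R),.045).round(4)[:,:2].tolist(), cast(d,[R[0]],.035).round(4))
E
```

```text
15.15 [ 0.5294 -0.1899  0.1696] shift [-0.106  -0.0178  0.07  ] turn [ 0.04  0.19 -0.38] gap 0.8193970735333455 0.0 [-0.5  0.3 -0.7]
[424 225  60  46 981]
((450.3793029785156, 244.94827270507812), (65.38359069824219, 27.461109161376953), 28.393020629882812)
[[0.5432, -0.1898], [0.592, -0.2155], [0.5332, -0.3251], [0.4855, -0.2988]] [[ 0.5403 -0.26    0.035 ]]
```

View pics/e.png

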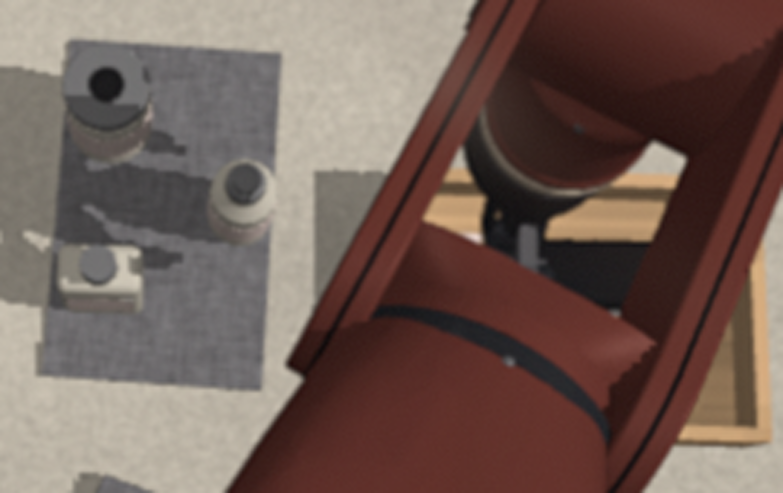

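All three stand upright on the mat. The case is hidden under the arm, so I'll use the earlier estimate of its position.

Request:
{"api": "move_arm", "payload": {
  "moves": [-0.03,-0.005,0,0,0,0,0.64,-0.065,-0.011,0,0,0,0,0.64,-0.095,-0.016,0.02,0,0,0,0.64,-0.105,-0.0178,0.05,0,0,0,0.64,-0.105,-0.0178,0.08,0,0,0,0.64,-0.105,-0.0178,0.1,0,0,0,0.64,-0.105,-0.0178,0.1,0,0,0,0.64]
}}

```text
time_s: 15.83
eef_pos: [0.5091, -0.2855, 0.0634]
tcp_rot: [[0.002, 1.0, -0.008], [1.0, -0.002, 0.006], [0.006, -0.008, -1.0]]
ft_force: [-1.7, 1.2, -1.5]
finger_gap: 0.819
grip_force: 0.0
```

```bash
python3 st.py .511 -.296 .012
python3 - <<'E'
from h import *
d=cam('scene'); cv2.imwrite('pics/g.png',cv2.resize(d['frame'][90:245,160:330],None,fx=3.8,fy=3.8,interpolation=cv2.INTER_CUBIC)[:,:,::-1])
E
```

```text
15.83 [ 0.5091 -0.2855  0.0634] shift [-0.0108  0.0023  0.0513] turn [-0.44 -0.36 -0.09] gap 0.8193823463229896 0.0 [-1.7  1.2 -1.5]
```

View pics/g.png

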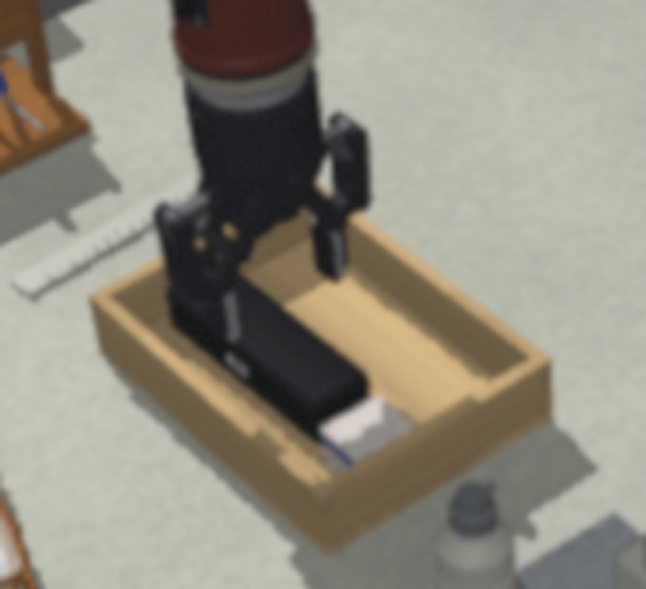

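The fingers straddle the case centrally, with clearance to the back wall. I'll settle and descend.

Request:
{"api": "move_arm", "payload": {
  "moves": [-0.003,0,0,0,0,0,0.64,-0.003,0,0,0,0,0,0.64,-0.003,0,0.01,0,0,0,0.64,-0.003,0,0.02,0,0,0,0.64,-0.003,0,0.03,0,0,0,0.64,-0.003,0,0.037,0,0,0,0.64,-0.003,0,0.037,0,0,0,0.64]
}}

```text
time_s: 16.47
eef_pos: [0.5105, -0.2909, 0.0295]
tcp_rot: [[0.002, 1.0, -0.003], [1.0, -0.002, 0.003], [0.003, -0.003, -1.0]]
ft_force: [-0.4, -0.4, -0.8]
finger_gap: 0.819
grip_force: 0.0
```

```bash
python3 st.py .511 -.296 .012
```

```text
16.47 [ 0.5105 -0.2909  0.0295] shift [-0.0052  0.0006  0.0174] turn [-0.2  -0.15 -0.13] gap 0.8192743274068419 0.0 [-0.4 -0.4 -0.8]
```

Request:
{"api": "move_arm", "payload": {
  "moves": [-0.003,0,0.008,0,0,0,0.64,-0.003,0,0.015,0,0,0,0.64,-0.003,0,0.018,0,0,0,0.64,-0.003,0,0.018,0,0,0,0.64]
}}

```text
time_s: 16.8
eef_pos: [0.5114, -0.2947, 0.0129]
tcp_rot: [[0.002, 1.0, -0.002], [1.0, -0.002, 0.001], [0.001, -0.002, -1.0]]
ft_force: [-0.8, 0.2, 1.0]
finger_gap: 0.818
grip_force: 0.0
```

Request:
{"api": "move_arm", "payload": {
  "moves": [0,0,0,0,0,0,0.4,0,0,0,0,0,0,0.2,0,0,0,0,0,0,0.1,0,0,0,0,0,0,0,0,0,0,0,0,0,-0.1,0,0,0,0,0,0,-0.2,0,0,0,0,0,0,-0.2,0,0,0,0,0,0,-0.2]
}}

```text
time_s: 17.47
eef_pos: [0.5125, -0.2954, 0.0147]
tcp_rot: [[0.002, 1.0, 0.001], [1.0, -0.002, -0.001], [-0.001, 0.001, -1.0]]
ft_force: [0.6, 0.4, 4.4]
finger_gap: 0.563
grip_force: 31.4
```

Request:
{"api": "move_arm", "payload": {
  "moves": [0,0,-0.008,0,0,0,-0.2,0,0,-0.02,0,0,0,-0.2,0,0,-0.04,0,0,0,-0.2,0,0,-0.065,0,0,0,-0.2,0,0,-0.09,0,0,0,-0.2,0,0,-0.12,0,0,0,-0.2,0,0,-0.145,0,0,0,-0.2,0.01,0,-0.155,0,0,0,-0.2]
}}

```text
time_s: 18.13
eef_pos: [0.5139, -0.2875, 0.1746]
tcp_rot: [[0.003, 1.0, 0.006], [1.0, -0.003, -0.005], [-0.005, 0.006, -1.0]]
ft_force: [0.0, -0.1, -0.0]
finger_gap: 0.559
grip_force: 31.0
```

```bash
python3 - <<'E'
from h import *
d=cam('top')
for P,z in(([(60,127),(356,130),(345,492),(33,490)],.036),([(118,220),(160,300),(155,410),(95,415)],.03)):
    Q=cast(d,crop(P,3,105,170),z)[:,:2]; print(Q.round(4).tolist(),Q.mean(0))
E
python3 st.py .476 .239 .17 92.4
```

```text
[[0.5887, 0.3776], [0.5922, 0.1851], [0.3577, 0.178], [0.3543, 0.3724]] [0.47322901 0.27828446]
[[0.5291, 0.3367], [0.4773, 0.3053], [0.4065, 0.3026], [0.4024, 0.3402]] [0.45383461 0.32121908]
18.18 [ 0.5143 -0.2849  0.1748] shift [ 0.5238 -0.0396  0.0027] turn [  0.12   0.44 -92.55] gap 0.5604537914699482 31.008090376853943 [2.7 0.8 0.3]
```

Request:
{"api": "move_arm", "payload": {
  "moves": [0.025,-0.002,0,0,0,-5,-0.2,0.06,-0.005,0,0,0,-11,-0.2,0.095,-0.008,0,0,0,-17,-0.2,0.13,-0.01,0,0,0,-23,-0.2,0.165,-0.013,0,0,0,-29,-0.2,0.2,-0.016,0,0,0,-35,-0.2,0.235,-0.018,0,0,0,-41,-0.2,0.27,-0.02,0,0,0,-47,-0.2]
}}

```text
time_s: 18.85
eef_pos: [0.491, -0.0128, 0.1675]
tcp_rot: [[-0.733, 0.68, -0.002], [0.68, 0.733, 0.001], [0.002, -0.001, -1.0]]
ft_force: [0.7, -0.3, -1.3]
finger_gap: 0.557
grip_force: 30.9
```

```bash
python3 st.py .474 .240 .17 91.7
```

```text
18.85 [ 0.491  -0.0128  0.1675] shift [ 0.1843  0.1738 -0.0022] turn [-1.000e-02 -1.400e-01 -4.453e+01] gap 0.5570240074071712 30.873822569847107 [ 0.7 -0.3 -1.3]
```

Request:
{"api": "move_arm", "payload": {
  "moves": [0.025,0.024,0,0,0,-6,-0.2,0.05,0.047,0,0,0,-12,-0.2,0.075,0.071,0,0,0,-18,-0.2,0.1,0.094,0,0,0,-24,-0.2,0.125,0.118,0,0,0,-30,-0.2,0.15,0.141,0,0,0,-36,-0.2,0.172,0.162,0,0,0,-41,-0.2,0.184,0.174,0,0,0,-44.5,-0.2]
}}

```text
time_s: 19.52
eef_pos: [0.4752, 0.2408, 0.1675]
tcp_rot: [[-1.0, -0.031, -0.003], [-0.031, 1.0, 0.0], [0.003, 0.0, -1.0]]
ft_force: [0.5, 0.2, -0.9]
finger_gap: 0.558
grip_force: 31.0
```

Request:
{"api": "move_arm", "payload": {
  "moves": [0,0,0,0,0,0,-0.2,0,0,0.01,0,0,0,-0.2,0,0,0.03,0,0,0,-0.2,0,0,0.055,0,0,0,-0.2,0,0,0.08,0,0,0,-0.2,0,0,0.095,0,0,0,-0.2,0,0,0.1,0,0,0,-0.2,0,0,0.1,0,0,0,-0.2]
}}

```text
time_s: 20.18
eef_pos: [0.4754, 0.236, 0.0664]
tcp_rot: [[-1.0, -0.022, -0.005], [-0.022, 1.0, -0.002], [0.005, -0.002, -1.0]]
ft_force: [0.2, -0.7, 0.1]
finger_gap: 0.559
grip_force: 31.1
```

```bash
python3 st.py .474 .240 .0105 91.7
python3 - <<'E'
from h import *
f=lambda i,k:cv2.resize(i,None,fx=k,fy=k,interpolation=cv2.INTER_CUBIC)[:,:,::-1]
d=cam('scene'); cv2.imwrite('pics/i.png',f(d['frame'][180:420,320:540],2.4))
E
```

```text
20.18 [0.4754 0.236  0.0664] shift [0.001  0.0041 0.0559] turn [-0.09 -0.28 -0.45] gap 0.5594503990038501 31.080987453460693 [ 0.2 -0.7  0.1]
```

View pics/i.png

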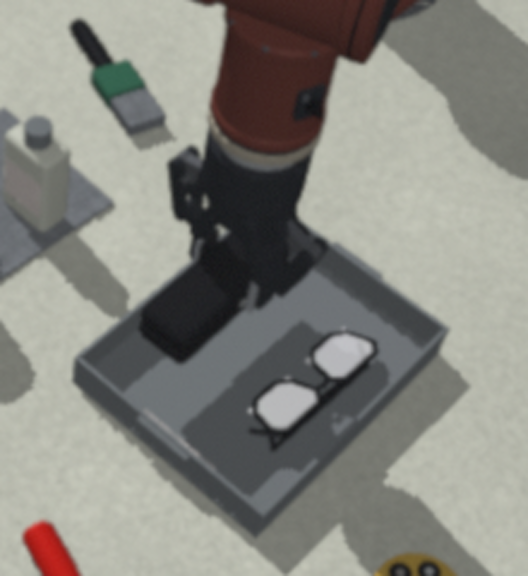

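The case is held level over the free half of the tray, well clear of the spectacles. Lowering it now.

Request:
{"api": "move_arm", "payload": {
  "moves": [0,0.001,0.018,0,0,0,-0.2,0,0.001,0.033,0,0,0,-0.2,0,0.001,0.043,0,0,0,-0.2,0,0.001,0.049,0,0,0,-0.2,0,0.001,0.053,0,0,0,-0.2,0,0.001,0.055,0,0,0,-0.2,0,0.001,0.0565,0,0,0,-0.2,0,0.001,0.0565,0,0,0,-0.2]
}}

```text
time_s: 20.9
eef_pos: [0.4777, 0.2388, 0.013]
tcp_rot: [[-1.0, -0.024, 0.001], [-0.024, 1.0, 0.0], [-0.001, 0.0, -1.0]]
ft_force: [0.4, -0.0, -0.4]
finger_gap: 0.553
grip_force: 31.1
```

Request:
{"api": "move_arm", "payload": {
  "moves": [0,0,0.001,0,0,0,-0.2,0,0,0.002,0,0,0,-0.2,0,0,0.003,0,0,0,-0.2,0,0,0.003,0,0,0,-0.2]
}}

```text
time_s: 21.23
eef_pos: [0.4775, 0.2388, 0.0097]
tcp_rot: [[-1.0, -0.024, 0.0], [-0.024, 1.0, 0.0], [-0.0, 0.0, -1.0]]
ft_force: [-0.4, -0.2, -0.4]
finger_gap: 0.558
grip_force: 31.2
```

Request:
{"api": "move_arm", "payload": {
  "moves": [0,0,0.0012,0,0,0,-0.2,0,0,0.0012,0,0,0,-0.2]
}}

```text
time_s: 21.4
eef_pos: [0.4775, 0.2388, 0.0096]
tcp_rot: [[-1.0, -0.024, -0.0], [-0.024, 1.0, -0.0], [0.0, -0.0, -1.0]]
ft_force: [-4.7, -0.7, 10.7]
finger_gap: 0.56
grip_force: 32.2
```

Contact. I'll release with a limited opening to clear the tray wall, then rise.

Request:
{"api": "move_arm", "payload": {
  "moves": [0,0,0,0,0,0,0.13,0,0,0,0,0,0,0.2,0,0,0,0,0,0,0.35,0,0,0,0,0,0,0.42,0,0,0,0,0,0,0.42,0,0,-0.015,0,0,0,0.42,0,0,-0.045,0,0,0,0.42,0,0,-0.08,0,0,0,0.42]
}}

```text
time_s: 22.07
eef_pos: [0.4751, 0.2379, 0.0868]
tcp_rot: [[-1.0, -0.024, -0.006], [-0.024, 1.0, -0.002], [0.006, -0.002, -1.0]]
ft_force: [1.2, -0.2, -1.0]
finger_gap: 0.71
grip_force: 0.0
```

Request:
{"api": "move_arm", "payload": {
  "moves": [0,0,-0.03,0,0,0,1,0,0,-0.06,0,0,0,1,0,0,-0.09,0,0,0,1,0,-0.03,-0.09,0,0,7,1,0,-0.065,-0.09,0,0,14,1,0,-0.1,-0.09,0,0,21,1,0,-0.135,-0.09,0,0,28,1,0,-0.17,-0.09,0,0,35,1]
}}

```text
time_s: 22.73
eef_pos: [0.4812, 0.0674, 0.1785]
tcp_rot: [[-0.83, 0.558, 0.0], [0.558, 0.83, -0.0], [-0.0, 0.0, -1.0]]
ft_force: [0.2, -0.4, -0.2]
finger_gap: 0.999
grip_force: 0.0
```

```bash
python3 st.py .5544 -.0447 .17
python3 - <<'E'
from h import *
f=lambda i,k:cv2.resize(i,None,fx=k,fy=k,interpolation=cv2.INTER_CUBIC)[:,:,::-1]
d=cam('scene'); cv2.imwrite('pics/j.png',f(d['frame'][170:420,220:540],2))
E
```

```text
22.73 [0.4812 0.0674 0.1785] shift [-0.1234 -0.0521  0.0085] turn [2.000e-02 1.000e-02 5.607e+01] gap 0.9988408669558413 0.0 [ 0.2 -0.4 -0.2]
```

View pics/j.png

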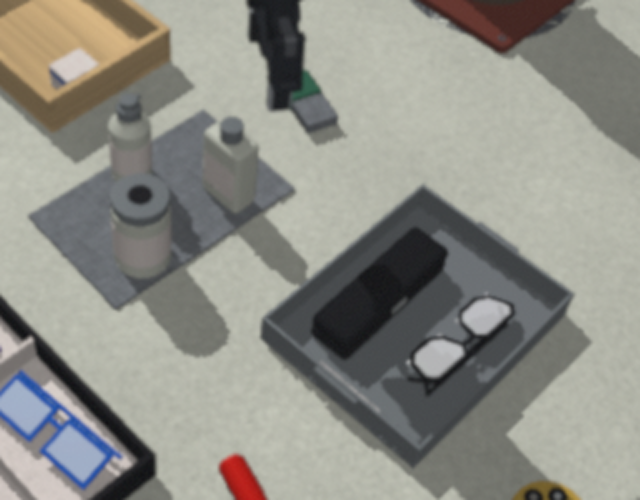

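The case lies flat beside the spectacles and the three objects still stand on the mat. Next is the spray bottle's return.

Request:
{"api": "move_arm", "payload": {
  "moves": [-0.018,-0.008,0,0,0,7,1,-0.035,-0.015,0,0,0,14,1,-0.055,-0.023,0,0,0,21,1,-0.075,-0.032,0,0,0,28,1,-0.095,-0.04,0,0,0,35,1,-0.11,-0.046,0,0,0,42,1,-0.12,-0.051,0,0,0,49,1,-0.1234,-0.0521,0,0,0,56,1]
}}

```text
time_s: 23.45
eef_pos: [0.556, -0.0444, 0.1781]
tcp_rot: [[0.0, 1.0, -0.0], [1.0, -0.0, -0.0], [-0.0, -0.0, -1.0]]
ft_force: [-0.1, -0.4, -0.1]
finger_gap: 1.0
grip_force: 0.0
```

Request:
{"api": "move_arm", "payload": {
  "moves": [0,0,0,0,0,0,1,0,0,0,0,0,0,1]
}}

```text
time_s: 23.62
eef_pos: [0.5552, -0.0428, 0.1781]
tcp_rot: [[-0.01, 1.0, -0.001], [1.0, 0.01, 0.0], [0.0, -0.001, -1.0]]
ft_force: [-0.3, -0.0, -0.5]
finger_gap: 1.004
grip_force: 0.0
```

```bash
python3 st.py .5544 -.0447 .0523
```

```text
23.62 [ 0.5552 -0.0428  0.1781] shift [-0.0019 -0.0007  0.1258] turn [-0.04 -0.02  0.58] gap 1.0040506295303915 0.0 [-0.3 -0.  -0.5]
```

Request:
{"api": "move_arm", "payload": {
  "moves": [-0.001,0,0.03,0,0,0.3,1,-0.001,0,0.06,0,0,0.3,1,-0.001,0,0.085,0,0,0.3,1,-0.001,0,0.105,0,0,0.3,1,-0.001,0,0.12,0,0,0.3,1,-0.001,0,0.125,0,0,0.3,1,-0.001,0,0.125,0,0,0.3,1,-0.001,0,0.125,0,0,0.3,1]
}}

```text
time_s: 24.28
eef_pos: [0.5556, -0.0436, 0.054]
tcp_rot: [[-0.003, 1.0, 0.0], [1.0, 0.003, -0.0], [-0.0, 0.0, -1.0]]
ft_force: [0.6, -0.3, 0.0]
finger_gap: 0.997
grip_force: 0.0
```

Request:
{"api": "move_arm", "payload": {
  "moves": [0,0,0,0,0,0,0.4,0,0,0,0,0,0,0.2,0,0,0,0,0,0,0.1,0,0,0,0,0,0,0,0,0,0,0,0,0,-0.2,0,0,0,0,0,0,-0.3,0,0,0,0,0,0,-0.3,0,0,0,0,0,0,-0.3]
}}

```text
time_s: 24.95
eef_pos: [0.5558, -0.0441, 0.0545]
tcp_rot: [[-0.001, 1.0, 0.001], [1.0, 0.001, -0.0], [-0.0, 0.001, -1.0]]
ft_force: [-3.1, 1.0, 5.6]
finger_gap: 0.507
grip_force: 29.7
```

Request:
{"api": "move_arm", "payload": {
  "moves": [0,0,-0.01,0,0,0,-0.3,0,0,-0.03,0,0,0,-0.3,0,0,-0.055,0,0,0,-0.3,0,0,-0.08,0,0,0,-0.3,-0.02,-0.007,-0.09,0,0,0,-0.3,-0.05,-0.017,-0.09,0,0,0,-0.3,-0.085,-0.029,-0.09,0,0,0,-0.3,-0.12,-0.041,-0.09,0,0,0,-0.3]
}}

```text
time_s: 25.62
eef_pos: [0.5142, -0.1647, 0.1443]
tcp_rot: [[-0.003, 1.0, 0.001], [1.0, 0.003, -0.0], [-0.0, 0.001, -1.0]]
ft_force: [1.3, -0.9, -1.6]
finger_gap: 0.512
grip_force: 31.0
```

Request:
{"api": "move_arm", "payload": {
  "moves": [-0.035,-0.012,0,0,0,0,-0.3,-0.07,-0.024,0,0,0,0,-0.3,-0.105,-0.036,0,0,0,0,-0.3,-0.14,-0.048,0,0,0,0,-0.3,-0.16,-0.055,0,0,0,0,-0.3,-0.172,-0.059,0,0,0,0,-0.3,-0.175,-0.06,0.01,0,0,0,-0.3,-0.175,-0.06,0.025,0,0,0,-0.3]
}}

```text
time_s: 26.28
eef_pos: [0.4556, -0.3403, 0.1195]
tcp_rot: [[0.0, 1.0, 0.003], [1.0, -0.0, -0.002], [-0.002, 0.003, -1.0]]
ft_force: [-0.3, 0.5, -2.4]
finger_gap: 0.509
grip_force: 31.0
```

```bash
python3 st.py .4548 -.3397 .0595
```

```text
26.28 [ 0.4556 -0.3403  0.1195] shift [ 0.0007 -0.001   0.06  ] turn [ 0.16  0.12 -0.  ] gap 0.5085321627945819 31.049696803092957 [-0.3  0.5 -2.4]
```

Request:
{"api": "move_arm", "payload": {
  "moves": [0,0,0.02,0,0,0,-0.3,0,0,0.036,0,0,0,-0.3,0,0,0.047,0,0,0,-0.3,0,0,0.054,0,0,0,-0.3,0,0,0.057,0,0,0,-0.3,0,0,0.059,0,0,0,-0.3,0,0,0.06,0,0,0,-0.3,0,0,0.06,0,0,0,-0.3]
}}

```text
time_s: 26.95
eef_pos: [0.4555, -0.3395, 0.0597]
tcp_rot: [[-0.002, 1.0, 0.001], [1.0, 0.002, -0.001], [-0.001, 0.001, -1.0]]
ft_force: [0.3, 0.7, -1.8]
finger_gap: 0.507
grip_force: 31.0
```

Request:
{"api": "move_arm", "payload": {
  "moves": [0,0,0.0007,0,0,0,-0.3,0,0,0.0014,0,0,0,-0.3,0,0,0.0014,0,0,0,-0.3]
}}

```text
time_s: 27.2
eef_pos: [0.4556, -0.3402, 0.0595]
tcp_rot: [[-0.001, 1.0, 0.002], [1.0, 0.001, -0.002], [-0.002, 0.002, -1.0]]
ft_force: [-4.4, 1.5, 10.1]
finger_gap: 0.505
grip_force: 32.1
```

Request:
{"api": "move_arm", "payload": {
  "moves": [0,0,0,0,0,0,0.02,0,0,0,0,0,0,0.1,0,0,0,0,0,0,0.3,0,0,0,0,0,0,0.9,0,0,0,0,0,0,1,0,0,-0.02,0,0,0,1,0,0,-0.06,0,0,0,1,0,0,-0.1,0,0,0,1]
}}

```text
time_s: 27.87
eef_pos: [0.4534, -0.3377, 0.1559]
tcp_rot: [[-0.001, 1.0, -0.004], [1.0, 0.001, 0.004], [0.004, -0.004, -1.0]]
ft_force: [1.6, -0.8, 0.8]
finger_gap: 0.996
grip_force: 0.0
```

Request:
{"api": "move_arm", "payload": {
  "moves": [0.035,0.004,-0.01,0,0,0,1,0.07,0.008,-0.02,0,0,0,1,0.11,0.012,-0.02,0,0,0,1,0.15,0.017,-0.02,0,0,0,1,0.19,0.021,-0.02,0,0,0,1,0.23,0.026,-0.02,0,0,0,1,0.27,0.03,-0.02,0,0,0,1,0.31,0.034,-0.02,0,0,0,1]
}}

```text
time_s: 28.53
eef_pos: [0.4883, -0.0271, 0.1772]
tcp_rot: [[-0.001, 1.0, 0.001], [1.0, 0.001, -0.0], [-0.0, 0.001, -1.0]]
ft_force: [1.4, 0.0, -0.7]
finger_gap: 0.997
grip_force: 0.0
```

```bash
python3 st.py .4978 .0451 .053
```

```text
28.53 [ 0.4883 -0.0271  0.1772] shift [0.0722 0.0095 0.1242] turn [0.04 0.   0.06] gap 0.9969464801119962 0.0 [ 1.4  0.  -0.7]
```

Request:
{"api": "move_arm", "payload": {
  "moves": [0.035,0.004,0,0,0,0,1,0.06,0.007,0,0,0,0,1,0.0725,0.009,0.01,0,0,0,1,0.0725,0.009,0.04,0,0,0,1,0.0725,0.009,0.07,0,0,0,1,0.0725,0.009,0.1,0,0,0,1,0.0725,0.009,0.122,0,0,0,1,0.0725,0.009,0.122,0,0,0,1]
}}

```text
time_s: 29.2
eef_pos: [0.4929, 0.0439, 0.05]
tcp_rot: [[-0.001, 1.0, -0.009], [1.0, 0.001, 0.001], [0.001, -0.009, -1.0]]
ft_force: [-1.3, 0.1, -1.7]
finger_gap: 1.003
grip_force: 0.0
```

Request:
{"api": "move_arm", "payload": {
  "moves": [0,0,0,0,0,0,0.3,0,0,0,0,0,0,0,0,0,0,0,0,0,-0.1,0,0,0,0,0,0,-0.2,0,0,0,0,0,0,-0.4,0,0,0,0,0,0,-0.5,0,0,0,0,0,0,-0.5,0,0,0,0,0,0,-0.5]
}}

```text
time_s: 29.87
eef_pos: [0.4987, 0.0434, 0.0568]
tcp_rot: [[-0.001, 1.0, 0.003], [1.0, 0.001, -0.0], [-0.0, 0.003, -1.0]]
ft_force: [-0.1, 0.7, 6.3]
finger_gap: 0.368
grip_force: 35.4
```

Request:
{"api": "move_arm", "payload": {
  "moves": [0,0,-0.01,0,0,0,-0.5,0,0,-0.03,0,0,0,-0.5,0,0,-0.055,0,0,0,-0.5,0,0,-0.08,0,0,0,-0.5,-0.02,-0.003,-0.09,0,0,0,-0.5,-0.05,-0.007,-0.09,0,0,0,-0.5,-0.085,-0.012,-0.09,0,0,0,-0.5,-0.12,-0.017,-0.09,0,0,0,-0.5]
}}

```text
time_s: 30.53
eef_pos: [0.4801, -0.0773, 0.1461]
tcp_rot: [[-0.003, 1.0, 0.001], [1.0, 0.003, -0.0], [-0.0, 0.001, -1.0]]
ft_force: [1.3, 0.1, -2.3]
finger_gap: 0.368
grip_force: 34.4
```

Request:
{"api": "move_arm", "payload": {
  "moves": [-0.035,-0.005,0,0,0,0,-0.5,-0.07,-0.01,0,0,0,0,-0.5,-0.105,-0.015,0,0,0,0,-0.5,-0.14,-0.02,0,0,0,0,-0.5,-0.17,-0.024,0,0,0,0,-0.5,-0.19,-0.027,0,0,0,0,-0.5,-0.197,-0.028,0.01,0,0,0,-0.5,-0.197,-0.028,0.025,0,0,0,-0.5]
}}

```text
time_s: 31.2
eef_pos: [0.4533, -0.2762, 0.1215]
tcp_rot: [[0.001, 1.0, 0.003], [1.0, -0.001, -0.003], [-0.003, 0.003, -1.0]]
ft_force: [0.2, -0.2, -2.4]
finger_gap: 0.373
grip_force: 34.4
```

```bash
python3 st.py .454 -.274 .0618
```

```text
31.2 [ 0.4533 -0.2762  0.1215] shift [0.0024 0.0006 0.0597] turn [ 0.17  0.16 -0.08] gap 0.37301481484114196 34.38427448272705 [ 0.2 -0.2 -2.4]
```

Request:
{"api": "move_arm", "payload": {
  "moves": [0,0,0.02,0,0,0,-0.5,0.001,0,0.036,0,0,0,-0.5,0.001,0,0.047,0,0,0,-0.5,0.001,0,0.054,0,0,0,-0.5,0.001,0,0.057,0,0,0,-0.5,0.001,0,0.0588,0,0,0,-0.5,0.001,0,0.0604,0,0,0,-0.5,0.001,0,0.0604,0,0,0,-0.5]
}}

```text
time_s: 31.87
eef_pos: [0.4531, -0.2724, 0.0619]
tcp_rot: [[-0.002, 1.0, -0.0], [1.0, 0.002, 0.0], [0.0, -0.0, -1.0]]
ft_force: [-4.3, 3.2, 9.3]
finger_gap: 0.366
grip_force: 35.7
```

Request:
{"api": "move_arm", "payload": {
  "moves": [0,0,0,0,0,0,-0.25,0,0,0,0,0,0,-0.15,0,0,0,0,0,0,0.1,0,0,0,0,0,0,0.8,0,0,0,0,0,0,1,0,0,-0.02,0,0,0,1,0,0,-0.06,0,0,0,1,0,0,-0.1,0,0,0,1]
}}

```text
time_s: 32.53
eef_pos: [0.4512, -0.2714, 0.1588]
tcp_rot: [[-0.001, 1.0, -0.004], [1.0, 0.001, 0.003], [0.003, -0.004, -1.0]]
ft_force: [0.4, -0.7, -0.4]
finger_gap: 1.003
grip_force: 0.0
```

Request:
{"api": "move_arm", "payload": {
  "moves": [0.033,0.017,-0.01,0,0,0,1,0.066,0.034,-0.01,0,0,0,1,0.1,0.052,-0.01,0,0,0,1,0.134,0.07,-0.01,0,0,0,1,0.168,0.088,-0.01,0,0,0,1,0.2,0.105,-0.01,0,0,0,1,0.234,0.122,-0.01,0,0,0,1,0.268,0.14,-0.01,0,0,0,1]
}}

```text
time_s: 33.2
eef_pos: [0.5928, -0.0026, 0.1696]
tcp_rot: [[-0.001, 1.0, 0.0], [1.0, 0.001, -0.0], [-0.0, 0.0, -1.0]]
ft_force: [1.4, 0.1, 0.4]
finger_gap: 0.996
grip_force: 0.0
```

```bash
python3 st.py .6167 .0411 .053
```

```text
33.2 [ 0.5928 -0.0026  0.1696] shift [0.0437 0.0239 0.1166] turn [0.01 0.   0.07] gap 0.9957685659279814 0.0 [1.4 0.1 0.4]
```

Request:
{"api": "move_arm", "payload": {
  "moves": [0.02,0.011,0,0,0,0,1,0.038,0.021,0,0,0,0,1,0.044,0.0235,0.01,0,0,0,1,0.044,0.0235,0.04,0,0,0,1,0.044,0.0235,0.07,0,0,0,1,0.044,0.0235,0.1,0,0,0,1,0.044,0.0235,0.115,0,0,0,1,0.044,0.0235,0.115,0,0,0,1]
}}

```text
time_s: 33.87
eef_pos: [0.6111, 0.0391, 0.0487]
tcp_rot: [[-0.001, 1.0, -0.01], [1.0, 0.001, 0.0], [0.0, -0.01, -1.0]]
ft_force: [-0.8, -0.8, 0.4]
finger_gap: 0.997
grip_force: 0.0
```

Request:
{"api": "move_arm", "payload": {
  "moves": [0,0,0,0,0,0,0.6,0,0,0,0,0,0,0.4,0,0,0,0,0,0,0.35,0,0,0,0,0,0,0.2,0,0,0,0,0,0,0,0,0,0,0,0,0,0,0,0,0,0,0,0,0]
}}

```text
time_s: 34.45
eef_pos: [0.6172, 0.0393, 0.0566]
tcp_rot: [[-0.001, 1.0, 0.003], [1.0, 0.001, -0.001], [-0.001, 0.003, -1.0]]
ft_force: [-0.1, -2.3, 6.4]
finger_gap: 0.67
grip_force: 32.7
```

Request:
{"api": "move_arm", "payload": {
  "moves": [0,0,-0.01,0,0,0,0,0,0,-0.03,0,0,0,0,0,0,-0.055,0,0,0,0,0,0,-0.08,0,0,0,0,-0.015,-0.01,-0.09,0,0,0,0,-0.04,-0.026,-0.09,0,0,0,0,-0.07,-0.046,-0.09,0,0,0,0,-0.1,-0.066,-0.09,0,0,0,0]
}}

```text
time_s: 35.12
eef_pos: [0.549, -0.0607, 0.1452]
tcp_rot: [[-0.003, 1.0, 0.0], [1.0, 0.003, 0.0], [0.0, 0.0, -1.0]]
ft_force: [-0.2, 0.3, -1.5]
finger_gap: 0.675
grip_force: 32.7
```

Request:
{"api": "move_arm", "payload": {
  "moves": [-0.03,-0.02,0,0,0,0,0,-0.06,-0.04,0,0,0,0,0,-0.09,-0.06,0,0,0,0,0,-0.12,-0.079,0,0,0,0,0,-0.138,-0.092,0,0,0,0,0,-0.147,-0.0975,0,0,0,0,0,-0.147,-0.0975,0.01,0,0,0,0,-0.147,-0.0975,0.025,0,0,0,0]
}}

```text
time_s: 35.78
eef_pos: [0.4539, -0.2082, 0.1208]
tcp_rot: [[0.0, 1.0, 0.004], [1.0, -0.0, -0.001], [-0.001, 0.004, -1.0]]
ft_force: [0.6, -0.1, -1.7]
finger_gap: 0.671
grip_force: 32.8
```

```bash
python3 st.py .4535 -.2075 .0616
```

```text
35.78 [ 0.4539 -0.2082  0.1208] shift [ 0.0008 -0.0006  0.0592] turn [ 0.21  0.09 -0.02] gap 0.6707779984408138 32.80194640159607 [ 0.6 -0.1 -1.7]
```

Request:
{"api": "move_arm", "payload": {
  "moves": [0,0,0.02,0,0,0,0,0,0,0.036,0,0,0,0,0,0,0.047,0,0,0,0,0,0,0.054,0,0,0,0,0,0,0.057,0,0,0,0,0,0,0.0588,0,0,0,0,0,0,0.06,0,0,0,0,0,0,0.06,0,0,0,0]
}}

```text
time_s: 36.45
eef_pos: [0.4528, -0.2068, 0.0617]
tcp_rot: [[-0.002, 1.0, -0.001], [1.0, 0.002, 0.001], [0.001, -0.001, -1.0]]
ft_force: [-6.5, 4.5, 12.1]
finger_gap: 0.673
grip_force: 33.8
```

Request:
{"api": "move_arm", "payload": {
  "moves": [0,0,0,0,0,0,0.36,0,0,0,0,0,0,0.42,0,0,0,0,0,0,0.6,0,0,0,0,0,0,1,0,0,0,0,0,0,1,0,0,-0.02,0,0,0,1,0,0,-0.05,0,0,0,1,0,0,-0.09,0,0,0,1]
}}

```text
time_s: 37.12
eef_pos: [0.4504, -0.2062, 0.1476]
tcp_rot: [[-0.001, 1.0, -0.006], [1.0, 0.001, 0.004], [0.004, -0.006, -1.0]]
ft_force: [0.9, 0.1, -0.2]
finger_gap: 1.0
grip_force: 0.0
```

Request:
{"api": "move_arm", "payload": {
  "moves": [0,0,-0.03,0,0,0,1,0.03,-0.01,-0.06,0,0,0,1,0.06,-0.02,-0.08,0,0,0,1,0.1,-0.03,-0.1,0,0,0,1,0.14,-0.03,-0.1,0,0,0,1,0.18,-0.03,-0.1,0,0,0,1,0.21,-0.03,-0.1,0,0,0,1,0.21,-0.03,-0.1,0,0,0,1]
}}

```text
time_s: 37.78
eef_pos: [0.4219, 0.007, 0.2499]
tcp_rot: [[-0.006, 1.0, 0.001], [1.0, 0.006, 0.002], [0.002, 0.001, -1.0]]
ft_force: [0.3, -0.1, -0.9]
finger_gap: 1.005
grip_force: 0.0
```

Request:
{"api": "move_arm", "payload": {
  "moves": [0,0,0,0,0,0,1,0,0,0,0,0,0,1,0,0,0,0,0,0,1]
}}

```text
time_s: 38.03
eef_pos: [0.4224, 0.0014, 0.2495]
tcp_rot: [[-0.0, 1.0, -0.0], [1.0, 0.0, -0.0], [-0.0, -0.0, -1.0]]
ft_force: [0.5, 0.2, -0.1]
finger_gap: 1.002
grip_force: 0.0
```

Run:
```python
from h import *
f=lambda i,k:cv2.resize(i,None,fx=k,fy=k,interpolation=cv2.INTER_CUBIC)[:,:,::-1]
d=cam('top'); cv2.imwrite('pics/k.png',f(d['frame'][215:330,385:535],5)); g=cam('scene'); save(g,'l')
```

```text
(no output)
```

View pics/k.png

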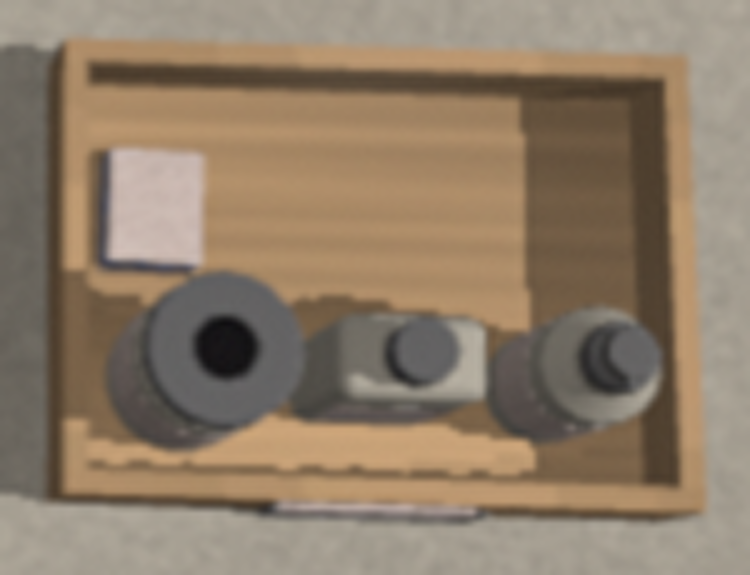

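View pics/l.png

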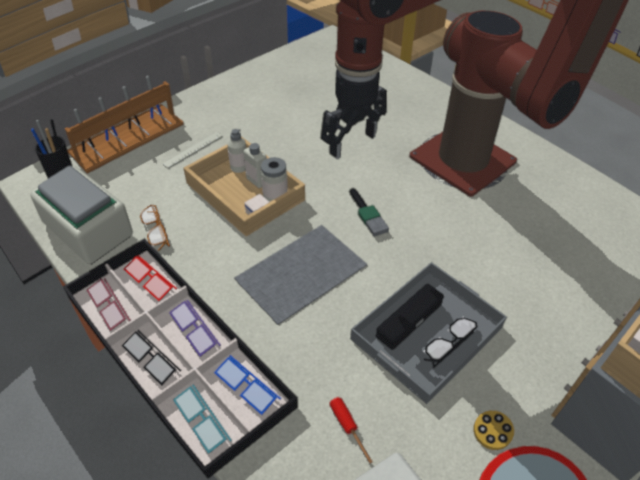

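In crop k, the tub (225,348), flat bottle cap (424,350) and spray pump (630,357) are each within about 2 mm of where they started. The case lies flat in the tray and the arm is clear of everything.

```bash
python3 -c "
from station import r
print(r.sign_off())"
```

```text
the job is handed in; nothing more can be done
None
```

The job is handed in at about 38 s: the case lies flat, lid up, beside the spectacles in the job tray, and both bottles and the tub stand within about 2 mm of their starting spots by the final camera view. The sign-off gave no verdict.

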